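Burnisher into its pot, drying-box lid held at the green marker

ROBOT

A 6-joint arm with a two-finger parallel gripper is mounted at the origin on the work surface. World frame = base frame: x ahead of the robot, y to its left, z up, the work surface at z = 0. Lengths are in m, angles in rad, forces in N, time in s.
With the tool pointing down it reaches from about 0.35 to 0.975 m from the base axis. Payload 4.9 kg.
Tool frame: the origin (TCP) lies at the very end of the fingers, on their centre line; the grasp point (between the pads) lies 19 mm behind it (ctrl.grasp_offset is the distance from the TCP to the grasp point, in m); z points along the fingers, y is the line along which they close (so a half turn about z gives the same grasp; the last joint's range is limited). The gripper opens to 85 mm and grips with 20 to 120 N. Pads are 22 mm wide; open, the fingers measure 114 mm over their backs; the gripper's body (76 mm by 85 mm) begins 54 mm behind the grasp point. The pads swing forward as they close: fully open they stand 13 mm farther back than shut.
Start: joints at [1.131, 0.053, 1.613, -0, 1.476, -0.119], TCP at [0.197, 0.593, 0.231] pointing down, gripper open.
Joint ranges: [-3.01, 3.01], [-1.01, 2.22], [0.06, 2.58], [-1.02, 4.17], [0.09, 2.62], [-3.14, 3.14]. Speed limits (rad/s): [2.57, 2.57, 3.14, 3.14, 3.14, 3.14].

INTERFACE

Orientations are given as a rotation vector (axis times angle).
In Python, from station import ctrl, optics gives the robot as it stands.
- The arm moves only by the shell command python3 -m handwheel 'ROWS' [OPENING] [FORCE]. ROWS is JSON, a list of rows, each an object of numbers: "tx", "ty", "tz": the shift along the tool's x, y, z in mm; "roll": the turn about the tool's z in rad. A call has 1 to 12 rows; each row shifts and turns the commanded pose from where the row before left it, along the tool's axes as they then stand; what a row does not reach is not made up. A row lasts 1/12 s, in which the tool goes at most 41.7 mm and 7.16 degrees, less where a joint would pass 70% of its speed; a pose out of reach is approached as far as the arm can. A call with a gripper value outside its range is refused whole. OPENING is the finger opening in mm, from 0 to 85.4, set as the call begins (- or left out, the last holds). The fingers move at their own pace and stop on an object; FORCE is the grip in N (left out, the last holds). Time passes only in rows, so rows that do not move let the fingers close. It gives the time, the measured TCP pose, the force, the opening and the grip force at its end, in the units of the state.
- ctrl.get_obs(): the state, without advancing time (a new reading comes with each control period).
- optics.get_image(name): name is "scene" or "top" or "wrist"; returns (picture, depth): 400x640x3 uint8, red, green, blue; 400x640 float32, m along the optical axis (not along the pixel's ray), 0 where there is no reading.
- optics.camera_params(name): a dict with "mtx" (3x3 intrinsics, pixels), "k1" (the pictures are not rectified: a ray, as slopes to the right and down, at radius r is drawn at 1 + k1 r^2 times it, then the intrinsics apply), "extrinsics" (4x4, takes a point from camera to world coordinates); the wrist camera has in their place "tool_from_camera" (4x4, takes a point from camera to tool coordinates, whose origin is the TCP and whose axes are the flange's). Camera axes: x right, y down, z forward; pixel columns grow to the right and rows downward; lengths in m; the calibration is good to about 2 mm. A picture is of the moment at which its call begins: read the wrist's pose just before it. camera_params takes no time and is no camera call.
- ctrl.finish_job(): hands the job in; it is judged then, once.
The state is a dict: "t": time; "q": joint angles; "dq": joint speeds; "effort": joint torques, N m; "tool_pos": TCP position; "tool_rot": TCP orientation; "contact_force": force on the tool from outside, world axes, zero at the start; "wrist_torque": the same for the moment, N m; "opening": finger opening in m; "grip_force": force on a finger pad.
Only numpy, scipy, OpenCV 4.12 (cv2) and the standard library are available. Lean on these libraries where they do the work, as an engineer would, in place of code of your own. Each camera call takes 0.05 s, during which the arm holds its last target. There are 200 camera calls.

TASK

The burnisher has been left lying on the closed lid of the bench drying box: take it off, stand it upright in the copper tool pot (either end up) and let go of it. Then lift the sprung lid by its steel bar handle until the red pointer on the lid stands over the green marker on the scale, and finish while still holding it there with the gripper, because the lid springs shut when let go. Do not shift the green marker, and leave the other things on the bench where they are.

Things in the scene. Friction and masses are not known exactly. Their poses are not given: they have to be found in the camera images.
- dryer: Grey box fixed to the bench, 200 (x) x 180 (y) x 90 mm high, with a white lid (top 98.5 mm above the bench). Origin: centre of the underside. Hinge along the box's x, on its +y rim; handle on the -y side. An aluminium arc-shaped scale, concentric with the hinge, stands just outside the box's +x face (103 to 107 mm from the centre), up to 210 mm above the bench.
- lid (a joint): Angle of the white lid in rad: 0 shut, growing as the -y edge rises, stop at 1.2. A spring (0.4 N m when shut, plus 0.8 N m per rad) and the lid's weight (300 g) always pull it shut: it takes about 4 N at the handle to start and about 7 N at the highest marker setting.
- lid_hinge (a point): Point on the lid's hinge axis, mid-length; it does not move with the lid. In the box frame it lies at (0, 90, 90.5) mm; axis along the box's x.
- lid_handle (a point): Centre of the lid's steel bar handle: round, 12 mm thick, posts 90 mm apart, parallel to the hinge (box x), 40 mm above the lid, 15 mm from its free edge. Lid shut: 165 mm from the hinge axis towards the box's -y and 48 mm above it; swings with the lid. Can be pinched from above (closing along box y); the bar may turn between the pads.
- pointer_tip (a point): Middle of the tip of the red pointer (4 mm wide) that sticks out from the lid's +x end and passes in front of the scale; 135 mm from the hinge axis. Moves with the lid.
- marker_mid (a point): Middle of the green marker on the scale, a block 34 mm long radially and 12 mm wide along the arc, 135 mm from the hinge axis. When the pointer stands exactly over it the two points are 4 mm apart, across the scale's face.
- marker (a joint): Where the green marker is set, in rad, measured like the lid's angle: the pointer is over the middle of the marker when joint lid equals joint marker. Set somewhere between 0.35 and 0.7; held by friction.
- burnisher: Burnisher lying on the lid: square beech handle 20 x 20 x 100 mm, then a brass ferrule (13 mm) and a round steel shank 10 mm in diameter; 160 mm long overall, about 60 g. Origin: underside at mid-length; x axis along it, from handle butt (-x) to steel tip (+x); z up as it lies. It lies roughly along the box's x, on the hinge side of the lid.
- burnisher_mid (a point): Point on the burnisher's centre line at mid-length (in the wooden handle, 30 mm from its middle; the handle reaches from -80 to +20 mm along x).
- burnisher_butt (a point): End of the wooden handle, 80 mm from burnisher_mid along the burnisher's -x.
- burnisher_tip (a point): Tip of the steel shank, 80 mm from burnisher_mid along the burnisher's +x.
- pot: Heavy round copper pot fixed to the bench, open at the top: 75 mm high, 74 mm across the mouth, wall 4 mm, floor about 5 mm thick, narrowing to 59 mm across at the foot. Origin: centre of the underside. A burnisher in it leans on the rim.
- jar: Bystander: loose amber glass jar with black cap, 48 mm across, 55 mm high. Origin under its centre.
- wax_block: Bystander: loose green wax block 70 x 40 x 25 mm. Origin under its centre.
- ring_box: Bystander: loose dark red ring box 50 x 50 x 39 mm. Origin under its centre.
- pliers: Bystander: loose pliers with red grips, 155 mm long along x, lying. Origin on the underside.
- brush: Bystander: loose hand brush lying along its x. Origin on the underside.
- dish: Bystander: loose white dish, 124 mm across, 32 mm high. Origin under its centre.
Not all that is in view belongs to the job. Of the things that look like the pot, the middle-sized one is meant.

How it is judged:
By the outcome, as a careful person would: the job done as asked, in the order asked, and still so for the second after the job is handed in, while the arm keeps its last pose, push and grip.
It also fails if it takes over 51 s, if anything falls off the work surface, if the arm or the gripper's body presses on something with over 40 N, if the wrist force passes 120 N, or if a joint passes its speed limit or range.

## Working session

There is one attempt and no reset: what is moved stays moved. The work goes in short steps, Python scripts to look and compute and a shell command to move; the robot and the scene stay as the last step left them, time stands still between calls to the robot, and variables do not carry over. Pictures are saved under pics/ and viewed, at most 10 in all, crops included, and the job is handed in when it is done.

```bash
ls; mkdir -p pics; cat > h.py <<'E'
import numpy as np, cv2
from scipy.spatial.transform import Rotation as R
from station import ctrl, optics
def grab(n):
    o=ctrl.get_obs(); p=optics.camera_params(n); im,d=optics.get_image(n)
    if 'extrinsics' in p: T=np.array(p['extrinsics'])
    else:
        W=np.eye(4); W[:3,:3]=R.from_rotvec(o['tool_rot']).as_matrix(); W[:3,3]=o['tool_pos']
        T=W@np.array(p['tool_from_camera'])
    return im,d,np.array(p['mtx']),p['k1'],T
def rays(px,K,k1):
    px=np.asarray(px,float).reshape(-1,1,2)
    return np.c_[cv2.undistortPoints(px,K,np.array([k1,0,0,0,0.])).reshape(-1,2),np.ones(len(px))]
def onplane(px,c,z):
    _,_,K,k1,T=c; r=rays(px,K,k1)@T[:3,:3].T; o=T[:3,3]
    return o+r*((z-o[2])/r[:,2])[:,None]
def cloud(c):
    im,d,K,k1,T=c; v,u=np.mgrid[:d.shape[0],:d.shape[1]]
    P=rays(np.c_[u.ravel(),v.ravel()],K,k1)*d.reshape(-1,1)
    return (P@T[:3,:3].T+T[:3,3]).reshape(*d.shape,3)
def proj(P,c):
    _,_,K,k1,T=c; q=(np.asarray(P).reshape(-1,3)-T[:3,3])@T[:3,:3]; s=q[:,:2]/q[:,2:]
    s=s*(1+k1*(s**2).sum(1,keepdims=True)); return s*[K[0,0],K[1,1]]+K[:2,2]
E
python3 - <<'E'
from h import *
for n in ['scene','top']:
    c=grab(n); cv2.imwrite(f'pics/{n}0.png',c[0][...,::-1]); np.savez(f'{n}0.npz',im=c[0],d=c[1],K=c[2],k1=c[3],T=c[4])
    print(n,c[4][:3,3],c[3])
print(ctrl.get_obs())
E
```

```text
pics
scene [ 1.19137269 -0.06897842  0.98176055] 0.03656557816244942
top [0.42387628 0.0304562  1.44014396] -0.08387696501040554
{'t': 0.1, 'q': array([ 1.13100677e+00,  5.33292779e-02,  1.61414814e+00, -2.76528391e-05,
        1.47599792e+00, -1.19014860e-01]), 'dq': array([-0.00034254, -0.00156519, -0.00392838,  0.00223366, -0.00180477,
        0.00036903]), 'effort': array([ 6.01019456e-04, -3.94909286e+01, -3.71361208e+01, -1.77637003e-04,
        3.92885602e-03,  6.14706119e-05]), 'tool_pos': array([0.19683915, 0.59260376, 0.23016723]), 'tool_rot': array([-5.01631226e-01, -3.10078483e+00,  2.85411010e-03]), 'contact_force': array([ 0.17613959,  0.39775899, -0.3151934 ]), 'wrist_torque': array([-0.0009952 , -0.02487782, -0.00573632]), 'grip_force': 0.0, 'opening': 0.08553987573357222}
```

View pics/scene0.png

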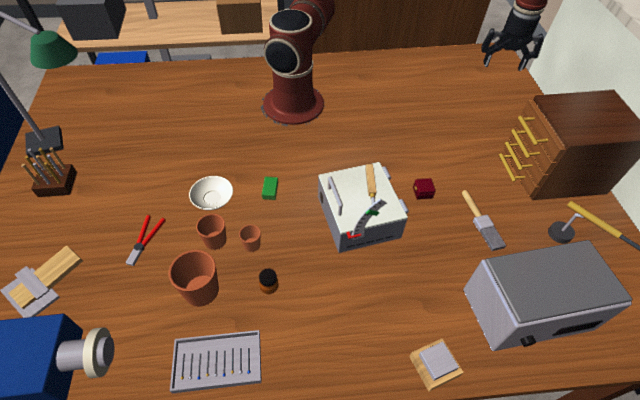

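View pics/top0.png

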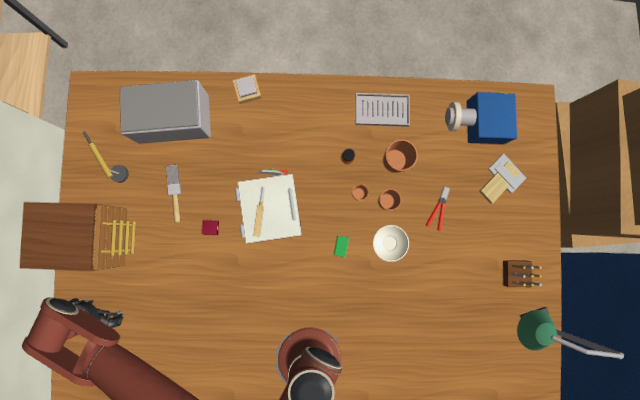

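The top picture shows three copper pots: large at (401,156), medium at (390,200) and small at (360,192). The medium one is meant. The burnisher is at (261,212) on the lid, with its butt towards the robot; other long things are the brush at (174,195) and the yellow tool at (97,155). The lid handle is at (293,204) and the scale at (273,172). Next I'll measure these and check the choice in a crop.

```bash
python3 - <<'E'
from h import *
L={}
for n in ['scene','top']:
    z=np.load(n+'0.npz'); L[n]=(z['im'],z['d'],z['K'],float(z['k1']),z['T'])
c=L['top']; P=cloud(c); im=c[0]
hsv=cv2.cvtColor(im,cv2.COLOR_RGB2HSV)
# pots: depth points above bench in the region near medium pot
for (u,v) in [(390,200),(360,192),(401,156)]:
    w=16; S=P[v-w:v+w,u-w:u+w].reshape(-1,3)
    zt=np.percentile(S[:,2],99); m=S[:,2]>zt-0.012; print('pot',u,v,'top',zt.round(3),'rim c',((S[m].max(0)+S[m].min(0))/2).round(4),'ext',np.ptp(S[m],axis=0).round(3))
# lid: white
m=((hsv[...,1]<60)&(hsv[...,2]>190)&(abs(P[...,2]-0.0985)<0.012)).astype(np.uint8)
m[:, :230]=0; m[:,310:]=0
cs,_=cv2.findContours(m,0,2); k=max(cs,key=cv2.contourArea)
q=onplane(k.reshape(-1,2),c,0.0985)[:,:2]
r=cv2.minAreaRect((q*1000).astype(np.float32)); print('lid',r, cv2.boxPoints(r).round(0).tolist())
print('bench z',np.median(P[230:260,200:320,2]))
for n in ['top']:
    x=im[160:250,225:405]; cv2.imwrite('pics/crop1.png',cv2.resize(x,None,fx=4.4,fy=4.4,interpolation=cv2.INTER_CUBIC)[...,::-1])
cs_=L['scene'][0][155:260,190:440]; cv2.imwrite('pics/crop2.png',cv2.resize(cs_,None,fx=3.2,fy=3.2,interpolation=cv2.INTER_CUBIC)[...,::-1])
E
```

```text
pot 390 200 top 0.077 rim c [ 0.5029 -0.1297  0.7525] ext [0.158 0.32  1.375]
pot 360 192 top 0.059 rim c [ 0.5106 -0.0772  0.744 ] ext [0.174 0.215 1.392]
pot 401 156 top 0.114 rim c [ 0.5827 -0.1526  0.7708] ext [0.318 0.366 1.339]
lid ((507.73870849609375, 144.89950561523438), (200.68409729003906, 186.1464080810547), 9.472460746765137) [[393.0, 220.0], [424.0, 37.0], [622.0, 70.0], [591.0, 253.0]]
bench z 0.00026351216962261503
```

View pics/crop1.png

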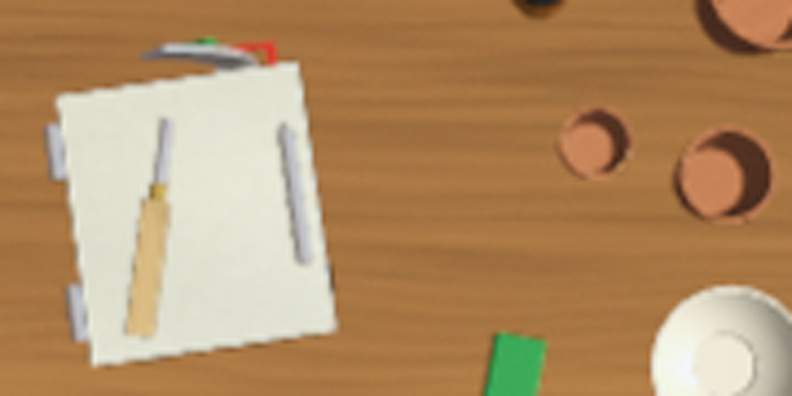

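View pics/crop2.png

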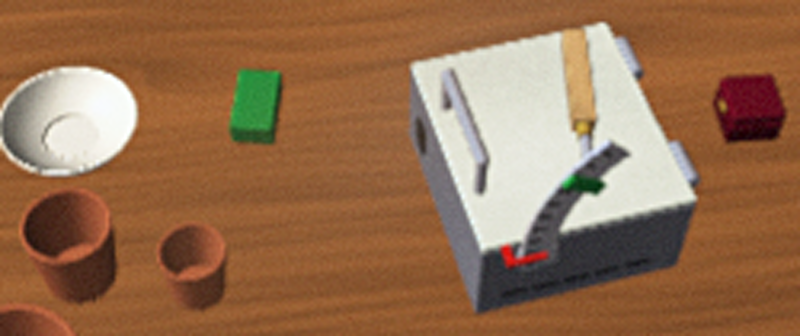

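The pictures confirm it: the medium pot is at about (390,200) in the top view, between the large and small ones. The burnisher's butt faces the robot, and the pointer is at the foot of the scale with the green marker halfway up it. The tool can't tilt, so I'll take the burnisher by its handle and lay it with the shank overhanging the lid edge. Then I'll pinch it at the tip so that it swings to hang down. Now the exact positions.

```bash
python3 - <<'E'
from h import *
L={}
for n in ['scene','top']:
    z=np.load(n+'0.npz'); L[n]=(z['im'],z['d'],z['K'],float(z['k1']),z['T'])
c=L['top']; im=c[0]; hsv=cv2.cvtColor(im,cv2.COLOR_RGB2HSV)
# burnisher handle: wood colour inside lid
roi=np.zeros(hsv.shape[:2],np.uint8); roi[183:240,245:275]=1
m=((hsv[...,1]>70)&(roi>0)).astype(np.uint8)
k=max(cv2.findContours(m,0,1)[0],key=cv2.contourArea); q=onplane(k.reshape(-1,2),c,0.1135)[:,:2]*1000
r=cv2.minAreaRect(q.astype(np.float32)); print('handle+ferrule',r,cv2.boxPoints(r).round(0).tolist())
# tip: non-white in lid region (v lower)
print('tip',onplane([[225+167/4.4,160+120/4.4]],c,0.1085), 'butt',onplane([[225+140/4.4,160+335/4.4]],c,0.1085))
# medium pot rim
m=(((hsv[...,0]<12)&(hsv[...,1]>110))).astype(np.uint8); m[:,:375]=0;m[:,412:]=0;m[:178]=0;m[222:]=0
m=cv2.morphologyEx(m,cv2.MORPH_OPEN,np.ones((3,3),np.uint8))
k=max(cv2.findContours(m,0,1)[0],key=cv2.contourArea); print(cv2.minEnclosingCircle(k))
q=onplane(k.reshape(-1,2),c,0.075)[:,:2]*1000; print('pot',cv2.minEnclosingCircle(q.astype(np.float32)),q.min(0),q.max(0))
# marker, two views
hinge=None
a=np.radians(9.47); bx=np.array([np.cos(a),np.sin(a),0]); by=np.array([-bx[1],bx[0],0]); C=np.array([.508,.1425,0])
H=C+by*.09+[0,0,.0905]
for n,(u0,u1,v0,v1) in {'scene':(355,390,200,225),'top':(255,295,160,178)}.items():
    c=L[n]; hs=cv2.cvtColor(c[0],cv2.COLOR_RGB2HSV)
    for nm,mm in [('marker',(hs[...,0]>45)&(hs[...,0]<85)&(hs[...,1]>90))]:
        s=np.zeros(hs.shape[:2],bool); s[v0:v1,u0:u1]=1; v,u=np.nonzero(mm&s); p=[u.mean(),v.mean()]
        ray=(c[4][:3,:3]@rays([p],c[2],c[3])[0]); o=c[4][:3,3]
        t=((C+bx*.108-o)@bx)/(ray@bx); X=o+t*ray; d=X-H; print(n,nm,len(u),p,X.round(4),'r',np.hypot(d@by,d[2]),'ang',np.arctan2(d[2],-d@by))
    th=np.linspace(.3,.75,10); 
    for A in (.35,.45,.5,.55,.6,.7):
        print(A,proj(H+bx*.108-by*.135*np.cos(A)+np.array([0,0,.135*np.sin(A)]),c).round(1))
    print('handle px',proj(C-by*.075+[0,0,.1385],c))
E
```

```text
handle+ferrule ((472.6083068847656, 174.14285278320312), (18.938196182250977, 107.26531219482422), 84.09747314453125) [[418.0, 170.0], [525.0, 159.0], [527.0, 178.0], [420.0, 189.0]]
tip [[0.57336325 0.16257693 0.1085    ]] butt [[0.41648228 0.17739994 0.1085    ]]
((390.1666564941406, 199.1666717529297), 10.069311141967773)
pot ((547.0858764648438, -256.3302307128906), 33.64356994628906) [ 514.3134982  -288.86096737] [ 578.02958257 -238.40211988]
scene marker 47 [np.float64(371.468085106383), np.float64(212.17021276595744)] [0.6184 0.1372 0.1749] r 0.14135792032927824 ang 0.6400573929269715
0.35 [[364.4 222.7]]
0.45 [[367.  219.2]]
0.5 [[368.5 217.5]]
0.55 [[370.1 215.8]]
0.6 [[371.8 214. ]]
0.7 [[375.6 210.6]]
handle px [[335.93995364 191.96079073]]
top marker 4 [np.float64(271.5), np.float64(169.0)] [0.6196 0.1299 0.1959] r 0.16027613177573077 ang 0.717262843884831
0.35 [[274.8 171.7]]
0.45 [[272.9 171.3]]
0.5 [[271.7 171.2]]
0.55 [[270.5 171. ]]
0.6 [[269.2 170.9]]
0.7 [[266.3 170.8]]
handle px [[291.54395748 203.66891239]]
```

```bash
cat >> h.py <<'E'
def need(target,yaw_y=None):
    """print roll (rad) then tx,ty,tz (mm, in tool axes after roll) to bring TCP to target with tool y at yaw_y deg (mod 180)"""
    o=ctrl.get_obs(); M=R.from_rotvec(o['tool_rot']).as_matrix(); cur=np.degrees(np.arctan2(M[1,1],M[0,1])); d=0
    if yaw_y is not None: d=(yaw_y-cur+90)%180-90
    M2=R.from_rotvec([0,0,np.radians(d)]).as_matrix()@M
    print('t',round(o['t'],2),'pos',o['tool_pos'].round(4),'yaw_y',round(cur,1),'q',o['q'].round(2),'roll',round(-np.radians(d),3),'txyz',(M2.T@(np.array(target)-o['tool_pos'])*1000).round(1),'F',o['contact_force'].round(2),'T',o['wrist_torque'].round(3),'op',round(o['opening']*1000,1),'g',round(o['grip_force'],1))
E
python3 - <<'E'
from h import *
need([.485,.1725,.15],84.1)
z=np.load('top0.npz'); c=(z['im'],z['d'],z['K'],float(z['k1']),z['T'])
P=cloud(c); S=P[180:220,372:412].reshape(-1,3); S=S[(S[:,2]>.06)&(S[:,2]<.085)&(S[:,1]>-.31)]
print(len(S),S.min(0),S.max(0)); print(onplane([[389.4,199.7],[390.2,199.2]],c,.075))
E
```

```text
t 0.1 pos [0.1968 0.5926 0.2302] yaw_y 71.6 q [ 1.13  0.05  1.61 -0.    1.48 -0.12] roll -0.218 txyz [-329.8 -388.1   80.8] F [ 0.18  0.4  -0.32] T [-0.001 -0.025 -0.006] op 85.5 g 0.0
113 [ 0.51096591 -0.28990805  0.06033699] [ 0.58194965 -0.21841449  0.07916257]
[[ 0.54530991 -0.25326921  0.075     ]
 [ 0.5470339  -0.25594371  0.075     ]]
```

```bash
python3 -m handwheel '[{"roll":-0.109},{"roll":-0.109},{"tx":-20,"ty":-23.5},{"tx":-27,"ty":-32},{"tx":-27,"ty":-32},{"tx":-27,"ty":-32},{"tx":-27,"ty":-32},{"tx":-27,"ty":-32},{"tx":-27,"ty":-32},{"tx":-27,"ty":-32},{"tx":-27,"ty":-32},{"tx":-27,"ty":-32}]' 60 30; python3 -c "
from h import *
need([.485,.1725,.15],84.1)"
```

```text
t 0.1 pos [0.1968 0.5926 0.2302] yaw_y 71.6 q [ 1.13  0.05  1.61 -0.    1.48 -0.12] roll -0.218 txyz [-329.8 -388.1   80.8] F [ 0.18  0.4  -0.32] T [-0.001 -0.025 -0.006] op 85.5 g 0.0$[0]: bad value
```

```bash
python3 -m handwheel '[{"tx":0,"ty":0,"tz":0,"roll":-0.109},{"tx":0,"ty":0,"tz":0,"roll":-0.109},{"tx":-20,"ty":-23.5,"tz":0,"roll":0},{"tx":-27,"ty":-31.8,"tz":0,"roll":0},{"tx":-27,"ty":-31.8,"tz":0,"roll":0},{"tx":-27,"ty":-31.8,"tz":0,"roll":0},{"tx":-27,"ty":-31.8,"tz":0,"roll":0},{"tx":-27,"ty":-31.8,"tz":0,"roll":0},{"tx":-27,"ty":-31.8,"tz":0,"roll":0},{"tx":-27,"ty":-31.8,"tz":0,"roll":0},{"tx":-27,"ty":-31.8,"tz":0,"roll":0},{"tx":-27,"ty":-31.8,"tz":0,"roll":0}]' 60 30; python3 -c "
from h import *
need([.485,.1725,.15],84.1)"
```

```text
t: 1.1
tool_pos: [0.4271, 0.2565, 0.231]
tool_rot: [-0.161, -3.137, 0.0]
contact_force: [0.8, 1.0, -0.2]
opening: 0.0602
grip_force: 0.0
t 1.1 pos [0.4271 0.2565 0.231 ] yaw_y 84.1 q [ 0.39 -0.26  1.9   0.    1.5  -1.08] roll 0.0 txyz [-66.3 -77.6  81. ] F [ 0.8   1.02 -0.19] T [ 0.001 -0.016 -0.003] op 60.2 g 0.0
```

```bash
python3 -m handwheel '[{"tx":-20,"ty":-23.5,"tz":0,"roll":0},{"tx":-25,"ty":-29,"tz":0,"roll":0},{"tx":-16,"ty":-19,"tz":0,"roll":0},{"tx":0,"ty":0,"tz":0,"roll":0},{"tx":0,"ty":0,"tz":0,"roll":0}]'; python3 - <<'E'
from h import *
need([.485,.1725,.15],84.1)
c=grab('wrist'); cv2.imwrite('pics/w1.png',c[0][...,::-1]); np.savez('w1.npz',im=c[0],d=c[1],K=c[2],k1=c[3],T=c[4])
P=cloud(c); hs=cv2.cvtColor(c[0],cv2.COLOR_RGB2HSV)
m=((P[...,2]>.112)&(P[...,2]<.125)&(hs[...,1]>60)).astype(np.uint8)
k=max(cv2.findContours(m,0,1)[0],key=cv2.contourArea)
r=cv2.minAreaRect((onplane(k.reshape(-1,2),c,.1185)[:,:2]*1000).astype(np.float32)); print(r,cv2.boxPoints(r).round())
print(proj([.485,.1725,.1185],c))
E
```

```text
t: 1.52
tool_pos: [0.4802, 0.1801, 0.2307]
tool_rot: [-0.166, -3.136, -0.0]
contact_force: [0.9, -0.3, 0.4]
opening: 0.0599
grip_force: 0.0
t 1.52 pos [0.4802 0.1801 0.2307] yaw_y 84.0 q [ 0.21 -0.22  1.87  0.    1.49 -1.25] roll -0.003 txyz [-5.7 -7.  80.7] F [ 0.9  -0.3   0.35] T [ 0.025 -0.022 -0.004] op 59.9 g 0.0
((470.2618103027344, 173.43740844726562), (18.97913932800293, 109.07546997070312), 84.04209899902344) [[415. 170.]
 [524. 158.]
 [525. 177.]
 [417. 189.]]
[[309.29028909 199.96498285]]
```

View pics/w1.png

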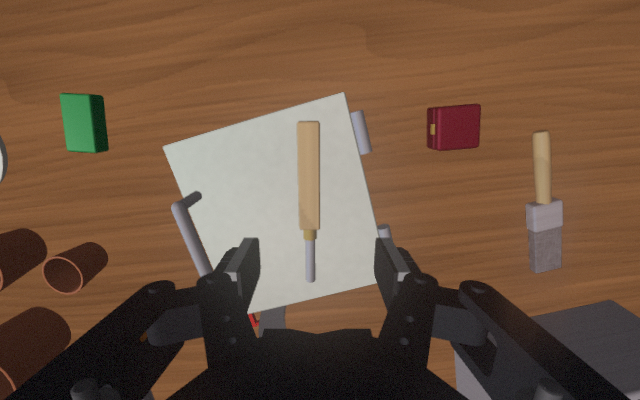

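The wrist view shows the burnisher lying from (309,122) to (310,282), between the open fingers at (245,265) and (390,265). Going down to it.

```bash
python3 -m handwheel '[{"tx":-6,"ty":-7.5,"tz":30,"roll":0},{"tx":0,"ty":0,"tz":35,"roll":0},{"tx":0,"ty":0,"tz":30,"roll":0},{"tx":0,"ty":0,"tz":20,"roll":0},{"tx":0,"ty":0,"tz":10,"roll":0},{"tx":0,"ty":0,"tz":3,"roll":0},{"tx":0,"ty":0,"tz":0,"roll":0}]'; python3 -c "
from h import *
need([.485,.172,.102],84.0)"
```

```text
t: 2.15
tool_pos: [0.4847, 0.1737, 0.1032]
tool_rot: [-0.159, -3.137, 0.0]
contact_force: [0.3, -0.7, -0.4]
opening: 0.0601
grip_force: 0.0
t 2.15 pos [0.4847 0.1737 0.1032] yaw_y 84.2 q [ 0.2  -0.1   1.98  0.    1.26 -1.27] roll 0.003 txyz [-0.5 -1.7  1.2] F [ 0.29 -0.73 -0.41] T [ 0.018 -0.021 -0.009] op 60.1 g 0.0
```

```bash
python3 -m handwheel '[{"tx":0,"ty":0,"tz":0,"roll":0},{"tx":0,"ty":0,"tz":0,"roll":0},{"tx":0,"ty":0,"tz":0,"roll":0},{"tx":0,"ty":0,"tz":0,"roll":0},{"tx":0,"ty":0,"tz":0,"roll":0},{"tx":0,"ty":0,"tz":0,"roll":0}]' 10 40; python3 -c "
from h import *
need([.485,.172,.17],84.0)"
```

```text
t: 2.65
tool_pos: [0.4864, 0.1732, 0.1052]
tool_rot: [0.161, 3.135, 0.001]
contact_force: [-0.9, 1.0, 5.6]
opening: 0.019
grip_force: 42.9
t 2.65 pos [0.4864 0.1732 0.1052] yaw_y 84.1 q [ 0.2  -0.1   1.98  0.    1.26 -1.27] roll 0.002 txyz [  1.1  -1.3 -64.8] F [-0.88  0.99  5.59] T [-0.002  0.153  0.044] op 19.0 g 42.9
```

```bash
python3 -m handwheel '[{"tx":0,"ty":0,"tz":-10,"roll":0},{"tx":0,"ty":0,"tz":-25,"roll":0},{"tx":0,"ty":0,"tz":-35,"roll":0},{"tx":0,"ty":0,"tz":-15,"roll":0},{"tx":0,"ty":0,"tz":0,"roll":0},{"tx":0,"ty":0,"tz":0,"roll":0}]' - 60; python3 -c "
from h import *
need([.4472,.1425,.18],99.5)"
python3 -m handwheel '[{"tx":10,"ty":0,"tz":0,"roll":0.12},{"tx":10,"ty":0,"tz":0,"roll":0.12},{"tx":0,"ty":0,"tz":0,"roll":0.12},{"tx":0,"ty":0,"tz":0,"roll":0.12},{"tx":0,"ty":0,"tz":0,"roll":0.12},{"tx":0,"ty":0,"tz":0,"roll":0.12},{"tx":0,"ty":0,"tz":0,"roll":0.12},{"tx":0,"ty":0,"tz":0,"roll":0.12},{"tx":0,"ty":0,"tz":0,"roll":0.12},{"tx":0,"ty":0,"tz":0,"roll":0.12},{"tx":0,"ty":0,"tz":0,"roll":0.12},{"tx":0,"ty":0,"tz":0,"roll":0.12}]'
python3 -m handwheel '[{"tx":0,"ty":0,"tz":0,"roll":0.12},{"tx":0,"ty":0,"tz":0,"roll":0.12},{"tx":0,"ty":0,"tz":0,"roll":0.12},{"tx":0,"ty":0,"tz":0,"roll":0.12},{"tx":0,"ty":0,"tz":0,"roll":0.12},{"tx":0,"ty":0,"tz":0,"roll":0.12},{"tx":0,"ty":0,"tz":0,"roll":0.12},{"tx":0,"ty":0,"tz":0,"roll":0.12},{"tx":0,"ty":0,"tz":0,"roll":0.12},{"tx":0,"ty":0,"tz":0,"roll":0.12},{"tx":0,"ty":0,"tz":0,"roll":0.12},{"tx":0,"ty":0,"tz":0,"roll":0.11}]'; python3 -c "
from h import *
need([.4472,.1425,.108],99.5)"
```

```text
t: 3.15
tool_pos: [0.4857, 0.173, 0.1895]
tool_rot: [0.162, 3.135, 0.001]
contact_force: [0.0, 0.1, -2.0]
opening: 0.0182
grip_force: 62.2
t 3.15 pos [0.4857 0.173  0.1895] yaw_y 84.1 q [ 0.2  -0.18  1.91  0.    1.41 -1.27] roll -0.269 txyz [ 43.  -23.7   9.4] F [ 0.01  0.14 -1.96] T [ 0.022 -0.002  0.028] op 18.2 g 62.2
t: 4.15
tool_pos: [0.464, 0.1758, 0.1856]
tool_rot: [-2.195, -2.244, 0.006]
contact_force: [-0.4, -0.7, -0.5]
opening: 0.0184
grip_force: 62.2
t: 5.15
tool_pos: [0.464, 0.1758, 0.1856]
tool_rot: [3.131, 0.256, -0.007]
contact_force: [-1.0, -0.6, -0.7]
opening: 0.0188
grip_force: 62.2
t 5.15 pos [0.464  0.1758 0.1856] yaw_y -80.7 q [ 0.21 -0.23  1.95 -0.    1.42  1.62] roll -0.003 txyz [-21.7  30.1  77.7] F [-0.99 -0.56 -0.74] T [ 0.006 -0.009 -0.01 ] op 18.8 g 62.2
```

```bash
python3 -m handwheel '[{"tx":-11,"ty":15,"tz":0,"roll":0},{"tx":-11,"ty":15,"tz":20,"roll":0},{"tx":0,"ty":0,"tz":25,"roll":0},{"tx":0,"ty":0,"tz":20,"roll":0},{"tx":0,"ty":0,"tz":8,"roll":0},{"tx":0,"ty":0,"tz":3,"roll":0},{"tx":0,"ty":0,"tz":0,"roll":0},{"tx":0,"ty":0,"tz":0,"roll":0}]'; python3 - <<'E'
from h import *
need([.4472,.1425,.105],99.5)
c=grab('wrist'); cv2.imwrite('pics/w2.png',c[0][...,::-1])
E
```

```text
t: 5.82
tool_pos: [0.4492, 0.1431, 0.1128]
tool_rot: [-3.13, -0.265, -0.001]
contact_force: [-0.0, -0.5, -1.2]
opening: 0.0186
grip_force: 62.2
t 5.82 pos [0.4492 0.1431 0.1128] yaw_y -80.3 q [ 0.15 -0.22  2.07 -0.    1.29  1.55] roll 0.003 txyz [-2.1  0.2  7.8] F [-0.03 -0.54 -1.21] T [-0.013  0.02   0.005] op 18.6 g 62.2
```

View pics/w2.png

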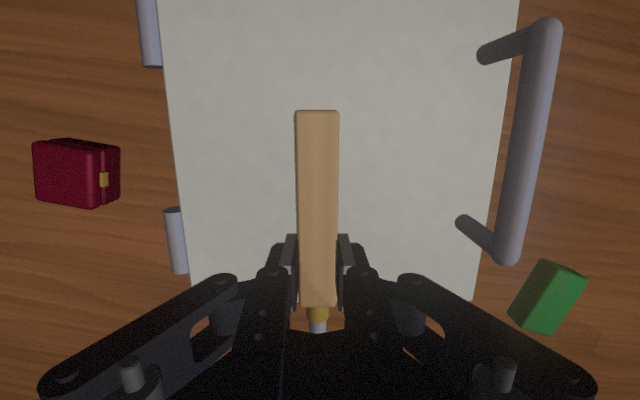

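The burnisher is held square, butt at (317,110), tip towards the robot over the near lid edge. Setting it down and letting go.

```bash
python3 -m handwheel '[{"tx":0,"ty":0,"tz":4,"roll":0},{"tx":0,"ty":0,"tz":3,"roll":0},{"tx":0,"ty":0,"tz":0,"roll":0},{"tx":0,"ty":0,"tz":0,"roll":0}]'; python3 -m handwheel '[{"tx":0,"ty":0,"tz":0,"roll":0},{"tx":0,"ty":0,"tz":0,"roll":0},{"tx":0,"ty":0,"tz":0,"roll":0},{"tx":0,"ty":0,"tz":-20,"roll":0},{"tx":0,"ty":0,"tz":-35,"roll":0},{"tx":0,"ty":0,"tz":-35,"roll":0},{"tx":0,"ty":0,"tz":0,"roll":0},{"tx":0,"ty":0,"tz":0,"roll":0}]' 50 30;  python3 - <<'E'
from h import *
c=grab('wrist'); cv2.imwrite('pics/w3.png',c[0][...,::-1]); P=cloud(c); hs=cv2.cvtColor(c[0],cv2.COLOR_RGB2HSV)
m=((P[...,2]>.112)&(P[...,2]<.125)&(hs[...,1]>60)).astype(np.uint8)
k=max(cv2.findContours(m,0,1)[0],key=cv2.contourArea)
r=cv2.minAreaRect((onplane(k.reshape(-1,2),c,.1185)[:,:2]*1000).astype(np.float32)); print('wrist',r,cv2.boxPoints(r).round())
c=grab('top'); hsv=cv2.cvtColor(c[0],cv2.COLOR_RGB2HSV); cv2.imwrite('pics/t3.png',c[0][...,::-1])
need([.36,.128,.18],99.5)
E
```

```text
t: 6.2
tool_pos: [0.4489, 0.143, 0.1055]
tool_rot: [-3.13, -0.265, -0.0]
contact_force: [-0.9, 0.6, -0.8]
opening: 0.0182
grip_force: 62.3
t: 6.87
tool_pos: [0.4506, 0.1432, 0.1985]
tool_rot: [-3.13, -0.265, -0.01]
contact_force: [-0.6, 0.6, -0.0]
opening: 0.0499
grip_force: 0.0
wrist ((466.3364562988281, 145.76324462890625), (108.6963119506836, 19.003795623779297), 9.921862602233887) [[411. 146.]
 [414. 127.]
 [522. 146.]
 [518. 164.]]
t 6.97 pos [0.4485 0.1429 0.1946] yaw_y -80.3 q [ 0.15 -0.31  2.    0.    1.45  1.55] roll 0.003 txyz [-89.7   0.1  14.7] F [-0.64 -0.11 -0.05] T [ 0.059 -0.027  0.017] op 49.8 g 0.0
```

View pics/w3.png

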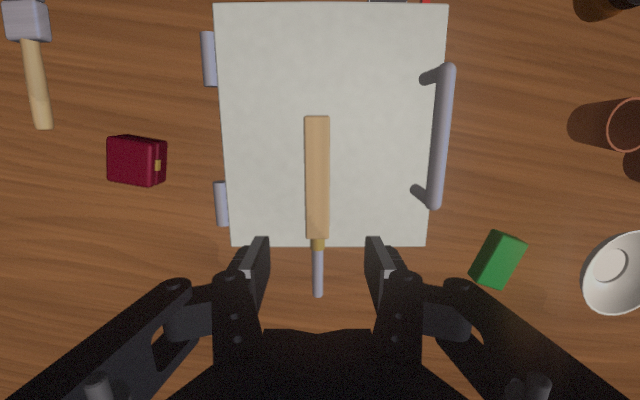

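Lying as intended: butt at (317,117), tip at (318,297), lid edge at row 246. Now pinching the last few mm of the tip.

```bash
python3 -m handwheel '[{"tx":-20,"ty":0,"tz":0,"roll":0},{"tx":-30,"ty":0,"tz":0,"roll":0},{"tx":-30,"ty":0,"tz":10,"roll":0},{"tx":-9.5,"ty":1,"tz":20,"roll":0},{"tx":0,"ty":0,"tz":30,"roll":0},{"tx":0,"ty":0,"tz":30,"roll":0},{"tx":0,"ty":0,"tz":13,"roll":0},{"tx":0,"ty":0,"tz":2,"roll":0},{"tx":0,"ty":0,"tz":0,"roll":0},{"tx":0,"ty":0,"tz":0,"roll":0}]' 40 20; python3 -c "
from h import *
need([.36,.127,.0895],99.7)"
```

```text
t: 7.8
tool_pos: [0.3609, 0.1269, 0.0905]
tool_rot: [3.13, 0.265, -0.0]
contact_force: [0.4, -0.2, 0.5]
opening: 0.0402
grip_force: 0.0
t 7.8 pos [0.3609 0.1269 0.0905] yaw_y -80.3 q [ 0.14 -0.46  2.29 -0.    1.31  1.54] roll -0.001 txyz [-0.8 -0.3  1. ] F [ 0.38 -0.22  0.48] T [-0.006  0.001 -0.03 ] op 40.2 g 0.0
```

```bash
python3 -m handwheel '[{"tx":0,"ty":0,"tz":0,"roll":0},{"tx":0,"ty":0,"tz":0,"roll":0},{"tx":0,"ty":0,"tz":0,"roll":0},{"tx":0,"ty":0,"tz":0,"roll":0},{"tx":0,"ty":0,"tz":0,"roll":0},{"tx":0,"ty":0,"tz":-10,"roll":0},{"tx":0,"ty":0,"tz":-15,"roll":0},{"tx":0,"ty":0,"tz":-15,"roll":0},{"tx":0,"ty":0,"tz":0,"roll":0},{"tx":0,"ty":0,"tz":0,"roll":0}]' 5 20; python3 - <<'E'
from h import *
need([.36,.127,.13],99.7)
c=grab('wrist'); cv2.imwrite('pics/w4.png',c[0][...,::-1]); P=cloud(c)
z=np.load('w1.npz')
for v in range(90,330,15): print(v,P[v,318].round(3),c[0][v,318])
E
```

```text
t: 8.63
tool_pos: [0.3614, 0.127, 0.1314]
tool_rot: [-3.13, -0.265, -0.003]
contact_force: [0.6, 0.7, -1.0]
opening: 0.0085
grip_force: 19.5
t 8.63 pos [0.3614 0.127  0.1314] yaw_y -80.3 q [ 0.14 -0.51  2.26 -0.    1.4   1.54] roll -0.001 txyz [-1.4 -0.3  1.4] F [ 0.56  0.75 -1.03] T [-0.004  0.072  0.036] op 8.5 g 19.5
90 [0.44  0.14  0.152] [181 154 117]
105 [0.434 0.139 0.153] [180 154 115]
120 [0.429 0.138 0.153] [167 141 105]
135 [0.423 0.137 0.152] [132 107  82]
150 [0.417 0.136 0.15 ] [166 144  86]
165 [0.41  0.135 0.148] [131 120 107]
180 [0.404 0.134 0.15 ] [154 149 158]
195 [0.397 0.133 0.151] [150 144 155]
210 [0.39  0.131 0.15 ] [153 147 156]
225 [0.384 0.13  0.152] [153 148 157]
240 [0.377 0.129 0.153] [151 146 154]
255 [0.369 0.128 0.153] [151 149 156]
270 [0.276 0.111 0.   ] [126  87  56]
285 [ 0.258  0.108 -0.   ] [129  88  58]
300 [0.239 0.105 0.   ] [142  96  65]
315 [0.22  0.101 0.   ] [123  82  51]
```

```bash
python3 -m handwheel '[{"tx":0,"ty":0,"tz":-10,"roll":0},{"tx":0,"ty":0,"tz":-25,"roll":0},{"tx":0,"ty":0,"tz":-35,"roll":0},{"tx":0,"ty":0,"tz":-35,"roll":0},{"tx":0,"ty":0,"tz":-35,"roll":0},{"tx":0,"ty":0,"tz":-15,"roll":0},{"tx":0,"ty":0,"tz":0,"roll":0},{"tx":0,"ty":0,"tz":0,"roll":0},{"tx":0,"ty":0,"tz":0,"roll":0}]' 8.5; cat > pose.py <<'E'
from h import *
need([.5465,-.2545,.26],99.7)
c=grab('wrist'); P=cloud(c); T=c[4]; o=ctrl.get_obs()
S=P[60:300,300:338].reshape(-1,3); M=R.from_rotvec(o['tool_rot']).as_matrix(); Q=(S-o['tool_pos'])@M*1000
Q=Q[(abs(Q[:,1])<14)&(Q[:,2]>-60)&(Q[:,2]<170)&(Q[:,0]<170)]
x,z=Q[:,0],Q[:,2]; print(len(Q),'x',x.min().round(),x.max().round(),'z',z.min().round(),z.max().round())
b=Q[Q[:,2]+abs(Q[:,0])>0]; q=np.linalg.eigh(np.cov(Q[:,[0,2]].T))[1][:,1]; print('pitch below horiz deg',np.degrees(np.arctan(q[1]/q[0])).round(1),'y',Q[:,1].mean().round(1))
E
python3 pose.py
python3 -m handwheel '[{"tx":0,"ty":0,"tz":0,"roll":0},{"tx":0,"ty":0,"tz":0,"roll":0},{"tx":0,"ty":0,"tz":0,"roll":0}]' 8.8; python3 pose.py
```

```text
t: 9.43
tool_pos: [0.36, 0.1268, 0.2832]
tool_rot: [3.13, 0.265, -0.005]
contact_force: [-0.3, -0.8, -0.7]
opening: 0.0088
grip_force: 19.5
t 9.43 pos [0.36   0.1268 0.2832] yaw_y -80.3 q [ 0.14 -0.6   2.06  0.    1.69  1.54] roll -0.001 txyz [119.7 407.2  22.8] F [-0.29 -0.81 -0.67] T [-0.042  0.091 -0.018] op 8.8 g 19.5
7125 x -10.0 91.0 z -60.0 -4.0
pitch below horiz deg 4.3 y 0.4
t: 9.73
tool_pos: [0.3604, 0.1268, 0.2841]
tool_rot: [3.13, 0.265, -0.003]
contact_force: [-0.4, -0.9, -0.3]
opening: 0.0088
grip_force: 15.5
t 9.73 pos [0.3604 0.1268 0.2841] yaw_y -80.3 q [ 0.14 -0.6   2.06 -0.    1.69  1.54] roll -0.0 txyz [119.3 407.2  23.9] F [-0.41 -0.91 -0.3 ] T [-0.016  0.058  0.008] op 8.8 g 15.5
7104 x -10.0 91.0 z -60.0 -2.0
pitch below horiz deg 4.4 y 0.4
```

Loosening does lower the grip force, so I'll continue in small steps.

```bash
python3 -m handwheel '[{"tx":0,"ty":0,"tz":0,"roll":0},{"tx":0,"ty":0,"tz":0,"roll":0},{"tx":0,"ty":0,"tz":0,"roll":0}]' 9.1; python3 pose.py
python3 -m handwheel '[{"tx":0,"ty":0,"tz":0,"roll":0},{"tx":0,"ty":0,"tz":0,"roll":0},{"tx":0,"ty":0,"tz":0,"roll":0}]' 9.3;python3 pose.py
```

```text
t: 10.03
tool_pos: [0.3608, 0.1269, 0.2854]
tool_rot: [3.13, 0.265, 0.0]
contact_force: [-0.4, 0.5, -1.7]
opening: 0.0093
grip_force: 11.3
t 10.03 pos [0.3608 0.1269 0.2854] yaw_y -80.3 q [ 0.14 -0.6   2.06 -0.    1.69  1.54] roll -0.0 txyz [118.8 407.2  25.4] F [-0.35  0.47 -1.66] T [-0.045  0.067 -0.013] op 9.3 g 11.3
6853 x -10.0 99.0 z -60.0 27.0
pitch below horiz deg 29.6 y 0.4
t: 10.33
tool_pos: [0.3608, 0.1269, 0.2854]
tool_rot: [-3.13, -0.265, -0.0]
contact_force: [-0.1, 0.2, -0.3]
opening: 0.0093
grip_force: 9.4
t 10.33 pos [0.3608 0.1269 0.2854] yaw_y -80.3 q [ 0.14 -0.6   2.06  0.    1.69  1.54] roll -0.001 txyz [118.8 407.2  25.4] F [-0.07  0.24 -0.32] T [-0.035  0.077  0.08 ] op 9.3 g 9.4
6169 x -10.0 104.0 z -59.0 104.0
pitch below horiz deg 53.4 y 0.1
```

```bash
python3 -m handwheel '[{"tx":0,"ty":0,"tz":0,"roll":0},{"tx":0,"ty":0,"tz":0,"roll":0},{"tx":0,"ty":0,"tz":0,"roll":0},{"tx":0,"ty":0,"tz":0,"roll":0},{"tx":0,"ty":0,"tz":0,"roll":0},{"tx":0,"ty":0,"tz":0,"roll":0},{"tx":0,"ty":0,"tz":0,"roll":0}]' 9.4; python3 pose.py; python3 -m handwheel '[{"tx":0,"ty":0,"tz":0,"roll":0},{"tx":0,"ty":0,"tz":0,"roll":0},{"tx":0,"ty":0,"tz":0,"roll":0},{"tx":0,"ty":0,"tz":0,"roll":0}]' 9.5; python3 pose.py; python3 -m handwheel '[{"tx":0,"ty":0,"tz":0,"roll":0},{"tx":0,"ty":0,"tz":0,"roll":0},{"tx":0,"ty":0,"tz":0,"roll":0}]' 7 40;  python3 - <<'E'
from h import *
need([.5465,-.2545,.26])
for n in ['scene','wrist']:
    c=grab(n); p=proj(ctrl.get_obs()['tool_pos'],c)[0].astype(int)
    im=c[0]
    if n=='scene': im=cv2.resize(im[max(0,p[1]-70):p[1]+130,p[0]-100:p[0]+150],None,fx=2,fy=2)
    else: a=im
v=np.hstack([cv2.resize(a,(500,312)),cv2.resize(im,(500,400))[:312]]) if 0 else a
cv2.imwrite('pics/w5.png',a[...,::-1])
E
```

```text
t: 10.97
tool_pos: [0.3608, 0.1269, 0.2853]
tool_rot: [3.13, 0.265, -0.0]
contact_force: [-0.9, -0.4, -0.5]
opening: 0.0096
grip_force: 7.8
t 10.97 pos [0.3608 0.1269 0.2853] yaw_y -80.3 q [ 0.14 -0.6   2.06 -0.    1.69  1.54] roll -0.001 txyz [118.8 407.2  25.3] F [-0.9  -0.37 -0.53] T [-0.018  0.102 -0.042] op 9.6 g 7.8
6111 x -10.0 102.0 z -60.0 105.0
pitch below horiz deg 53.8 y 0.1
t: 11.35
tool_pos: [0.3608, 0.1269, 0.2853]
tool_rot: [-3.13, -0.265, 0.0]
contact_force: [0.3, 1.1, 0.2]
opening: 0.0094
grip_force: 6.2
t 11.35 pos [0.3608 0.1269 0.2853] yaw_y -80.3 q [ 0.14 -0.6   2.06  0.    1.69  1.55] roll -0.001 txyz [118.8 407.2  25.3] F [0.33 1.11 0.24] T [0.013 0.059 0.015] op 9.4 g 6.2
6094 x -10.0 102.0 z -60.0 105.0
pitch below horiz deg 53.8 y 0.2
t: 11.65
tool_pos: [0.3608, 0.1269, 0.2853]
tool_rot: [3.13, 0.265, 0.0]
contact_force: [0.8, 0.4, -0.8]
opening: 0.0082
grip_force: 38.9
t 11.65 pos [0.3608 0.1269 0.2853] yaw_y -80.3 q [ 0.14 -0.6   2.06 -0.    1.69  1.54] roll -0.0 txyz [119.  407.2  25.4] F [ 0.77  0.37 -0.79] T [-0.04   0.046  0.026] op 8.2 g 38.9
```

View pics/w5.png

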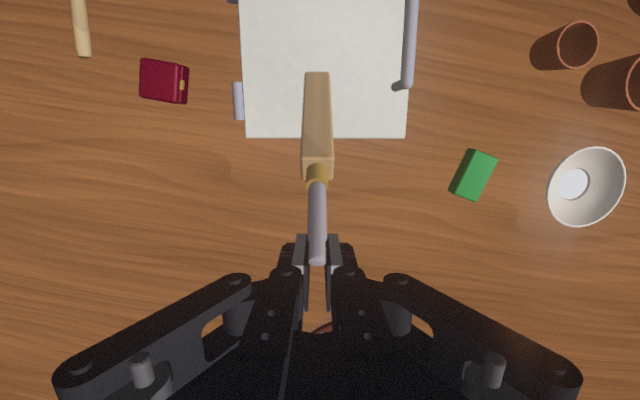

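The burnisher hangs at about 53°, running from the pads at (317,255) to its butt at (317,75). I'll loosen a little more so that it swings further.

```bash
sed -i 's/P\[60:300,300:338\]/P[40:300,296:342]/' pose.py; python3 -m handwheel '[{"tx":0,"ty":0,"tz":0,"roll":0},{"tx":0,"ty":0,"tz":0,"roll":0},{"tx":0,"ty":0,"tz":0,"roll":0},{"tx":0,"ty":0,"tz":0,"roll":0}]' 9.65 20; python3 pose.py; python3 -m handwheel '[{"tx":0,"ty":0,"tz":0,"roll":0},{"tx":0,"ty":0,"tz":0,"roll":0},{"tx":0,"ty":0,"tz":0,"roll":0}]' 9.75; python3 pose.py
```

```text
t: 12.08
tool_pos: [0.3608, 0.1269, 0.2853]
tool_rot: [3.13, 0.265, -0.0]
contact_force: [0.0, 0.0, 0.5]
opening: 0.01
grip_force: 4.6
t 12.08 pos [0.3608 0.1269 0.2853] yaw_y -80.3 q [ 0.14 -0.6   2.06  0.    1.69  1.54] roll -0.0 txyz [118.8 407.2  25.3] F [0.01 0.02 0.54] T [0.026 0.001 0.032] op 10.0 g 4.6
5236 x -11.0 67.0 z -60.0 125.0
pitch below horiz deg 68.9 y 0.3
t: 12.38
tool_pos: [0.3608, 0.1269, 0.2853]
tool_rot: [3.13, 0.265, -0.0]
contact_force: [0.1, -0.4, -0.4]
opening: 0.01
grip_force: 3.0
t 12.38 pos [0.3608 0.1269 0.2853] yaw_y -80.3 q [ 0.14 -0.6   2.06 -0.    1.69  1.54] roll -0.0 txyz [118.8 407.2  25.3] F [ 0.08 -0.41 -0.35] T [-0.02   0.025  0.006] op 10.0 g 3.0
5209 x -11.0 66.0 z -59.0 126.0
pitch below horiz deg 69.1 y 0.3
```

```bash
python3 -m handwheel '[{"tx":0,"ty":0,"tz":0,"roll":0},{"tx":0,"ty":0,"tz":-15,"roll":0},{"tx":0,"ty":0,"tz":-15,"roll":0},{"tx":0,"ty":15,"tz":0,"roll":0},{"tx":0,"ty":30,"tz":0,"roll":0},{"tx":0,"ty":38,"tz":0,"roll":0},{"tx":0,"ty":38,"tz":0,"roll":0},{"tx":0,"ty":38,"tz":0,"roll":0},{"tx":0,"ty":38,"tz":0,"roll":0},{"tx":10,"ty":35,"tz":0,"roll":0},{"tx":10,"ty":35,"tz":0,"roll":0},{"tx":10,"ty":35,"tz":0,"roll":0}]' 7 40; python3 -m handwheel '[{"tx":10,"ty":35,"tz":0,"roll":0},{"tx":10,"ty":30,"tz":0,"roll":0},{"tx":10,"ty":20,"tz":0,"roll":0},{"tx":5,"ty":10,"tz":0,"roll":0},{"tx":0,"ty":0,"tz":0,"roll":0},{"tx":0,"ty":0,"tz":0,"roll":0}]'; sed -i 's/need(.*/need([.502,-.262,.15],99.7)/' pose.py; python3 pose.py
```

```text
t: 13.43
tool_pos: [0.442, -0.1682, 0.3178]
tool_rot: [3.129, 0.263, 0.004]
contact_force: [0.6, -0.0, -0.8]
opening: 0.008
grip_force: 39.1
t: 13.93
tool_pos: [0.4918, -0.2535, 0.3162]
tool_rot: [-3.13, -0.265, -0.0]
contact_force: [-0.7, 0.3, -0.3]
opening: 0.008
grip_force: 39.1
t 13.93 pos [ 0.4918 -0.2535  0.3162] yaw_y -80.3 q [-0.61 -0.16  1.67  0.    1.62  0.79] roll -0.001 txyz [  8.6  10.2 166.2] F [-0.71  0.28 -0.3 ] T [0.025 0.049 0.022] op 8.0 g 39.1
5308 x -10.0 67.0 z -60.0 126.0
pitch below horiz deg 69.5 y 0.9
```

```bash
python3 -m handwheel '[{"tx":4.5,"ty":5,"tz":15,"roll":0},{"tx":4,"ty":5,"tz":25,"roll":0},{"tx":0,"ty":0,"tz":25,"roll":0},{"tx":0,"ty":0,"tz":10,"roll":0},{"tx":0,"ty":0,"tz":0,"roll":0},{"tx":0,"ty":0,"tz":0,"roll":0}]'; python3 - <<'E'
from h import *
need([.502,-.262,.15],99.7)
c=grab('wrist'); P=cloud(c); cv2.imwrite('pics/w6.png',c[0][...,::-1])
S=P.reshape(-1,3); S=S[(S[:,2]>.068)&(S[:,2]<.082)&(np.hypot(S[:,0]-.5465,S[:,1]+.2545)<.05)]
print(len(S),S.min(0),S.max(0))
E
```

```text
t: 14.48
tool_pos: [0.5014, -0.2612, 0.2409]
tool_rot: [-3.13, -0.266, -0.0]
contact_force: [-0.3, -0.4, 0.0]
opening: 0.0083
grip_force: 39.1
t 14.48 pos [ 0.5014 -0.2612  0.2409] yaw_y -80.3 q [-0.61 -0.09  1.74  0.    1.49  0.79] roll 0.0 txyz [ 0.4  0.9 90.9] F [-0.27 -0.39  0.01] T [ 0.036  0.018 -0.044] op 8.3 g 39.1
820 [ 0.51296685 -0.29274735  0.0680538 ] [ 0.58227724 -0.22015208  0.07719262]
```

View pics/w6.png

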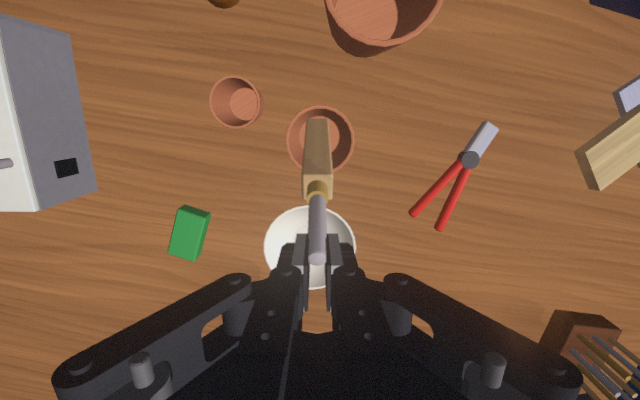

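The butt (317,125) is over the medium pot's mouth at (320,138), and nothing else is in the way. Lowering it in.

```bash
python3 -m handwheel '[{"tx":1,"ty":2.5,"tz":15,"roll":0},{"tx":0,"ty":0,"tz":20,"roll":0},{"tx":0,"ty":0,"tz":20,"roll":0},{"tx":0,"ty":0,"tz":15,"roll":0},{"tx":0,"ty":0,"tz":8,"roll":0},{"tx":0,"ty":0,"tz":0,"roll":0},{"tx":0,"ty":0,"tz":0,"roll":0}]'; python3 pose.py; python3 -m handwheel '[{"tx":0,"ty":0,"tz":4,"roll":0},{"tx":0,"ty":0,"tz":4,"roll":0},{"tx":0,"ty":0,"tz":4,"roll":0},{"tx":0,"ty":0,"tz":0,"roll":0}]';python3 pose.py
```

```text
t: 15.12
tool_pos: [0.5036, -0.2646, 0.1638]
tool_rot: [3.129, 0.265, 0.002]
contact_force: [-0.6, 0.2, -1.7]
opening: 0.0081
grip_force: 39.1
t 15.12 pos [ 0.5036 -0.2646  0.1638] yaw_y -80.3 q [-0.61 -0.03  1.81  0.    1.36  0.79] roll -0.0 txyz [-1.2 -2.9 13.8] F [-0.63  0.15 -1.69] T [0.045 0.014 0.016] op 8.1 g 39.1
8535 x -139.0 141.0 z -60.0 167.0
pitch below horiz deg 66.5 y 0.0
t: 15.5
tool_pos: [0.5026, -0.264, 0.1494]
tool_rot: [-3.13, -0.265, 0.002]
contact_force: [-0.2, 0.3, 0.2]
opening: 0.0083
grip_force: 39.1
t 15.5 pos [ 0.5026 -0.264   0.1494] yaw_y -80.3 q [-0.61 -0.02  1.82  0.    1.34  0.79] roll -0.001 txyz [-0.3 -2.  -0.6] F [-0.24  0.34  0.21] T [-0.013  0.003 -0.003] op 8.3 g 39.1
8768 x -130.0 137.0 z -60.0 152.0
pitch below horiz deg 63.6 y 0.1
```

```bash
python3 -m handwheel '[{"tx":0,"ty":0,"tz":3,"roll":0},{"tx":3,"ty":0,"tz":3,"roll":0},{"tx":4,"ty":0,"tz":1,"roll":0},{"tx":4,"ty":0,"tz":0,"roll":0},{"tx":0,"ty":0,"tz":0,"roll":0},{"tx":0,"ty":0,"tz":0,"roll":0}]'; python3 -m handwheel '[{"tx":0,"ty":0,"tz":0,"roll":0},{"tx":0,"ty":0,"tz":0,"roll":0},{"tx":0,"ty":0,"tz":0,"roll":0},{"tx":0,"ty":0,"tz":0,"roll":0},{"tx":0,"ty":0,"tz":-15,"roll":0},{"tx":0,"ty":0,"tz":-35,"roll":0},{"tx":0,"ty":0,"tz":-35,"roll":0},{"tx":0,"ty":0,"tz":-30,"roll":0},{"tx":0,"ty":0,"tz":0,"roll":0}]' 40; python3 - <<'E'
from h import *
need([.5202,.0685,.20],99.5)
c=grab('wrist'); a=c[0]; d=grab('scene')[0][170:270,160:320]
cv2.imwrite('pics/w7.png',np.vstack([cv2.resize(a,(480,300)),cv2.resize(d,(480,300),interpolation=cv2.INTER_CUBIC)])[...,::-1])
E
```

```text
t: 16.05
tool_pos: [0.5138, -0.2623, 0.143]
tool_rot: [-3.13, -0.265, 0.002]
contact_force: [-1.4, -0.4, -0.7]
opening: 0.0087
grip_force: 39.8
t: 16.8
tool_pos: [0.5169, -0.2643, 0.2674]
tool_rot: [3.122, 0.264, 0.018]
contact_force: [1.7, -0.5, 0.4]
opening: 0.0397
grip_force: 0.0
t 16.8 pos [ 0.5169 -0.2643  0.2674] yaw_y -80.3 q [-0.6  -0.08  1.69  0.    1.52  0.8 ] roll 0.003 txyz [  57.5 -328.3   64.9] F [ 1.67 -0.46  0.39] T [-0.018 -0.014  0.031] op 39.7 g 0.0
```

View pics/w7.png

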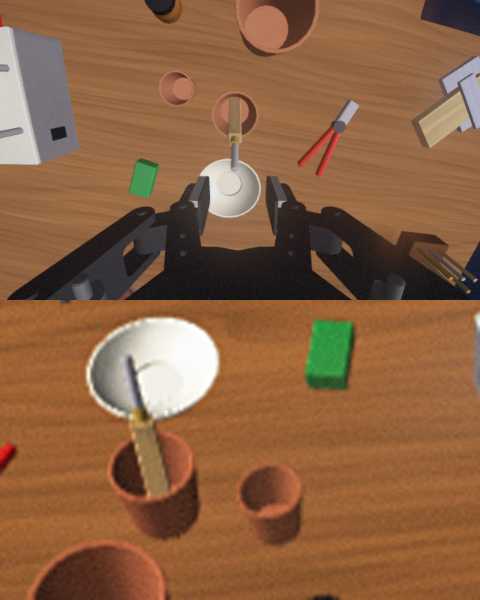

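The burnisher stands in the medium pot, leaning on its near rim, and is let go (lower half of the picture: from (150,490) up to (128,360)). Next, the lid handle.

```bash
python3 -m handwheel '[{"tx":5,"ty":-15,"tz":0,"roll":0},{"tx":6,"ty":-30,"tz":0,"roll":0},{"tx":6,"ty":-38,"tz":0,"roll":0},{"tx":6,"ty":-38,"tz":0,"roll":0},{"tx":6,"ty":-38,"tz":0,"roll":0},{"tx":6,"ty":-38,"tz":0,"roll":0},{"tx":6,"ty":-38,"tz":0,"roll":0},{"tx":6,"ty":-38,"tz":0,"roll":0},{"tx":6,"ty":-33,"tz":0,"roll":0},{"tx":4,"ty":-22,"tz":0,"roll":0},{"tx":0,"ty":0,"tz":0,"roll":0},{"tx":0,"ty":0,"tz":0,"roll":0}]' 45; python3 - <<'E'
from h import *
need([.5202,.0685,.20],99.5)
c=grab('wrist'); P=cloud(c); np.savez('w8.npz',im=c[0],d=c[1],K=c[2],k1=c[3],T=c[4])
S=P.reshape(-1,3); S=S[(S[:,2]>.132)&(S[:,2]<.155)&(np.hypot(S[:,0]-.52,S[:,1]-.0685)<.08)]
r=cv2.minAreaRect((S[:,:2]*1000).astype(np.float32)); print('bar',len(S),r,np.percentile(S[:,2],95))
c=grab('scene'); P=cloud(c).reshape(-1,3)
S=P[(np.hypot(P[:,0]-.51,P[:,1]+.26)<.1)&(P[:,2]>.085)&(P[:,2]<.2)]; print('burn',len(S),S[S[:,2].argmax()],S[S[:,2].argmin()])
E
```

```text
t: 17.9
tool_pos: [0.5141, 0.0714, 0.2564]
tool_rot: [3.13, 0.269, -0.005]
contact_force: [0.3, -0.9, -0.5]
opening: 0.0446
grip_force: 0.0
t 17.9 pos [0.5141 0.0714 0.2564] yaw_y -80.2 q [-0.01 -0.22  1.82 -0.    1.54  1.39] roll 0.005 txyz [ 5.8  3.8 56.4] F [ 0.34 -0.92 -0.51] T [-0.064 -0.01  -0.017] op 44.6 g 0.0
bar 1313 ((519.5305786132812, 68.46017456054688), (100.14826965332031, 11.65022087097168), 9.128458976745605) 0.14484493181477817
burn 172 [ 0.4894323  -0.26899159  0.15441438] [ 0.53074293 -0.25533369  0.08510727]
```

```bash
python3 -m handwheel '[{"tx":5,"ty":3.5,"tz":30,"roll":0},{"tx":0,"ty":0,"tz":35,"roll":0},{"tx":0,"ty":0,"tz":35,"roll":0},{"tx":0,"ty":0,"tz":25,"roll":0},{"tx":0,"ty":0,"tz":10,"roll":0},{"tx":0,"ty":0,"tz":1,"roll":0},{"tx":0,"ty":0,"tz":0,"roll":0},{"tx":0,"ty":0,"tz":0,"roll":0}]'; python3 -c "
from h import *
need([.5195,.0685,.1195],99.5)"; python3 -m handwheel '[{"tx":0,"ty":0,"tz":0,"roll":0},{"tx":0,"ty":0,"tz":0,"roll":0},{"tx":0,"ty":0,"tz":0,"roll":0},{"tx":0,"ty":0,"tz":0,"roll":0},{"tx":0,"ty":0,"tz":0,"roll":0},{"tx":0,"ty":0,"tz":0,"roll":0}]' 4 70;  python3 - <<'E'
from h import *
need([.5195,.0685,.1195],99.5)
for t in np.arange(.05,.71,.05):
    p=t+np.arctan2(48,165); r=np.hypot(48,165); print(round(t,2),'ty',(-(165-r*np.cos(p))).round(1),'tz',(-(r*np.sin(p)-48)).round(1))
E
```

```text
t: 18.67
tool_pos: [0.522, 0.0674, 0.1246]
tool_rot: [3.13, 0.264, 0.006]
contact_force: [0.4, -0.1, 1.2]
opening: 0.0453
grip_force: 0.0
t 18.67 pos [0.522  0.0674 0.1246] yaw_y -80.4 q [-0.01 -0.1   1.94 -0.    1.29  1.39] roll 0.002 txyz [-2.3 -1.5  5.1] F [ 0.4  -0.07  1.2 ] T [0.048 0.021 0.037] op 45.3 g 0.0
t: 19.17
tool_pos: [0.5214, 0.0687, 0.1239]
tool_rot: [-3.129, -0.265, -0.004]
contact_force: [-0.6, 4.3, 6.4]
opening: 0.0095
grip_force: 68.5
t 19.17 pos [0.5214 0.0687 0.1239] yaw_y -80.3 q [-0.01 -0.1   1.94  0.    1.29  1.39] roll 0.003 txyz [-1.9 -0.2  4.4] F [-0.64  4.3   6.4 ] T [ 0.698  0.12  -0.055] op 9.5 g 68.5
0.05 ty -2.6 tz -8.2
0.1 ty -5.6 tz -16.2
0.15 ty -9.0 tz -24.1
0.2 ty -12.8 tz -31.8
0.25 ty -17.0 tz -39.3
0.3 ty -21.6 tz -46.6
0.35 ty -26.5 tz -53.7
0.4 ty -31.7 tz -60.5
0.45 ty -37.3 tz -67.0
0.5 ty -43.2 tz -73.2
0.55 ty -49.4 tz -79.2
0.6 ty -55.9 tz -84.8
0.65 ty -62.7 tz -90.1
0.7 ty -69.7 tz -95.0
```

```bash
python3 -m handwheel '[{"tx":0,"ty":-2.6,"tz":-8.2,"roll":0},{"tx":0,"ty":-3,"tz":-8,"roll":0},{"tx":0,"ty":-3.4,"tz":-7.9,"roll":0},{"tx":0,"ty":-3.8,"tz":-7.7,"roll":0},{"tx":0,"ty":-4.2,"tz":-7.5,"roll":0},{"tx":0,"ty":-4.6,"tz":-7.3,"roll":0},{"tx":0,"ty":-4.9,"tz":-7.1,"roll":0},{"tx":0,"ty":-5.2,"tz":-6.8,"roll":0},{"tx":0,"ty":0,"tz":0,"roll":0},{"tx":0,"ty":0,"tz":0,"roll":0}]'; cat > lid.py <<'E'
from h import *
need([.5195,.0685,.1195],99.5)
a=np.radians(9.3); bx=np.array([np.cos(a),np.sin(a),0]); by=np.array([-bx[1],bx[0],0])
C=np.array([.5195,.0685,0])+by*.075; H=C+by*.09+[0,0,.0905]
o=ctrl.get_obs(); M=R.from_rotvec(o['tool_rot']).as_matrix(); g=o['tool_pos']-M[:,2]*.019-H
print('lid angle by tcp',np.arctan2(g[2],-g@by)-np.arctan2(48,165),'r',np.hypot(g@by,g[2]))
for n in ['scene','wrist','top']:
    c=grab(n); hs=cv2.cvtColor(c[0],cv2.COLOR_RGB2HSV); cv2.imwrite(f'lid_{n}.png',c[0][...,::-1])
    q=proj([H+bx*.108+r*(-by*np.cos(t)+np.array([0,0,1])*np.sin(t)) for r in (.09,.18) for t in (0,.2,.4,.6,.8,1)],c)
    u0,v0=np.maximum(q.min(0)-8,0).astype(int); u1,v1=(q.max(0)+8).astype(int)
    s=np.zeros(hs.shape[:2],bool); s[v0:max(v1,0),u0:max(u1,0)]=1
    for nm,m,off in [('green',(hs[...,0]>45)&(hs[...,0]<85),.107),('red',((hs[...,0]<5)|(hs[...,0]>174)),.111)]:
        m=m&(hs[...,1]>110)&(hs[...,2]>50)&s
        v,u=np.nonzero(m)
        if len(u)==0: print(n,nm,'none'); continue
        ray=rays(np.c_[u,v],c[2],c[3])@c[4][:3,:3].T; O=c[4][:3,3]; X=O+ray*(((C+bx*off-O)@bx)/(ray@bx))[:,None]-H
        r=np.hypot(X@by,X[:,2]); t=np.arctan2(X[:,2],-X@by); k=(r>.10)&(r<.17)
        if k.sum()==0: print(n,nm,len(u),'r',r.min(),r.max()); continue
        rs,ts=r[k],t[k]; k2=(rs>.118)&(rs<.155)
        print(n,nm,k.sum(),'r %.3f-%.3f'%(rs.min(),rs.max()),'t med %.3f min %.3f max %.3f | mid-band %.3f (%d)'%(np.median(ts),ts.min(),ts.max(),ts[k2].mean() if k2.any() else 9,k2.sum()),'px',u[k].mean().round(1),v[k].mean().round(1))
E
python3 lid.py
```

```text
t: 20.0
tool_pos: [0.5165, 0.0968, 0.1826]
tool_rot: [3.124, 0.265, 0.005]
contact_force: [7.4, -6.5, -4.5]
opening: 0.0092
grip_force: 68.7
t 20.0 pos [0.5165 0.0968 0.1826] yaw_y -80.3 q [ 0.05 -0.15  1.89 -0.01  1.4   1.45] roll 0.003 txyz [-1.9 27.9 63.3] F [ 7.39 -6.53 -4.47] T [-1.359 -1.097  0.078] op 9.2 g 68.7
lid angle by tcp 0.40031353821674687 r 0.17599725813826061
scene green 45 r 0.121-0.154 t med 0.631 min 0.581 max 0.685 | mid-band 0.631 (45) px 371.6 212.2
scene red 38 r 0.134-0.170 t med 0.390 min 0.362 max 0.454 | mid-band 0.389 (23) px 359.9 221.8
wrist green 362 r 0.148-0.162 t med 0.690 min 0.587 max 0.744 | mid-band 0.677 (199) px 278.2 30.0
wrist red 806 r 0.140-0.170 t med 0.452 min -0.057 max 0.548 | mid-band 0.356 (305) px 329.3 42.2
top green 3 r 0.167-0.168 t med 0.773 min 0.750 max 0.795 | mid-band 9.000 (0) px 271.0 169.0
top red 13 r 0.105-0.168 t med 0.170 min -1.352 max 0.589 | mid-band -0.497 (6) px 269.5 174.9
```

```bash
python3 -m handwheel '[{"tx":0,"ty":-5.6,"tz":-6.5,"roll":0},{"tx":0,"ty":-5.9,"tz":-6.2,"roll":0},{"tx":0,"ty":-6.2,"tz":-6,"roll":0},{"tx":0,"ty":-6.5,"tz":-5.6,"roll":0},{"tx":0,"ty":0,"tz":0,"roll":0},{"tx":0,"ty":0,"tz":0,"roll":0},{"tx":0,"ty":0,"tz":0,"roll":0}]';sed -i 's/k2=(rs>.118)&(rs<.155)/k2=(rs>.126)\&(rs<.150)/' lid.py; python3 lid.py
```

```text
t: 20.73
tool_pos: [0.5128, 0.1189, 0.2078]
tool_rot: [3.12, 0.263, 0.006]
contact_force: [5.1, -11.2, 0.7]
opening: 0.0093
grip_force: 69.1
t 20.73 pos [0.5128 0.1189 0.2078] yaw_y -80.4 q [ 0.09 -0.17  1.87 -0.01  1.44  1.5 ] roll 0.002 txyz [-2.  49.9 88.8] F [  5.14 -11.18   0.74] T [-2.244e+00 -8.950e-01  2.000e-03] op 9.3 g 69.1
lid angle by tcp 0.5912968516678695 r 0.1776682587966845
scene green 48 r 0.119-0.154 t med 0.634 min 0.581 max 0.685 | mid-band 0.637 (31) px 372.1 212.2
scene red 26 r 0.135-0.170 t med 0.577 min 0.550 max 0.634 | mid-band 0.570 (10) px 365.5 214.3
wrist green 154 r 0.149-0.162 t med 0.693 min 0.583 max 0.762 | mid-band 0.679 (9) px 327.8 44.0
wrist red 722 r 0.139-0.170 t med 0.603 min 0.120 max 0.730 | mid-band 0.360 (176) px 346.8 43.2
top green 3 r 0.167-0.168 t med 0.750 min 0.728 max 0.773 | mid-band 9.000 (0) px 272.0 169.0
top red 20 r 0.104-0.167 t med -0.737 min -1.463 max 0.633 | mid-band -0.279 (8) px 269.6 175.6
```

```bash
python3 -m handwheel '[{"tx":0,"ty":-3.5,"tz":-2.8,"roll":0},{"tx":0,"ty":-3.5,"tz":-2.7,"roll":0},{"tx":0,"ty":0,"tz":0,"roll":0},{"tx":0,"ty":0,"tz":0,"roll":0},{"tx":0,"ty":0,"tz":0,"roll":0}]'; python3 lid.py | head -5
python3 - <<'E'
import re
s=open('lid.py').read().replace("for n in ['scene','wrist','top']:","for n in ['scene','top']:").replace("c=grab(n);","z=np.load(n+'0.npz'); c=(z['im'],z['d'],z['K'],float(z['k1']),z['T']);").replace("cv2.imwrite(f'lid_{n}.png',c[0][...,::-1])","0")
print('SHUT'); exec(s)
E
```

```text
t: 21.3
tool_pos: [0.5118, 0.1257, 0.214]
tool_rot: [3.12, 0.262, 0.006]
contact_force: [3.1, -11.8, 3.1]
opening: 0.0092
grip_force: 68.9
t 21.3 pos [0.5118 0.1257 0.214 ] yaw_y -80.4 q [ 0.11 -0.17  1.86 -0.01  1.45  1.51] roll 0.001 txyz [-2.1 56.7 95.1] F [  3.11 -11.84   3.05] T [-2.136 -0.584 -0.02 ] op 9.2 g 68.9
lid angle by tcp 0.6432045598943797 r 0.17826006747125794
scene green 27 r 0.119-0.154 t med 0.655 min 0.587 max 0.685 | mid-band 0.660 (16) px 373.6 211.7
scene red 25 r 0.132-0.170 t med 0.620 min 0.585 max 0.661 | mid-band 0.623 (10) px 367.7 212.8
wrist green 119 r 0.149-0.162 t med 0.690 min 0.591 max 0.763 | mid-band 0.693 (6) px 340.7 47.2
SHUT
t 21.45 pos [0.5118 0.1256 0.214 ] yaw_y -80.4 q [ 0.11 -0.17  1.86 -0.01  1.45  1.51] roll 0.001 txyz [-2.1 56.6 95.1] F [  3.01 -12.47   2.59] T [-2.129 -0.597 -0.027] op 9.1 g 68.9
lid angle by tcp 0.6429499756115983 r 0.17829525389114645
scene green 45 r 0.121-0.154 t med 0.631 min 0.581 max 0.685 | mid-band 0.631 (33) px 371.6 212.2
scene red 50 r 0.134-0.170 t med 0.023 min -0.040 max 0.148 | mid-band 0.012 (21) px 352.8 235.3
top green 4 r 0.167-0.168 t med 0.762 min 0.728 max 0.795 | mid-band 9.000 (0) px 271.5 169.0
top red 7 r 0.146-0.166 t med 0.089 min -0.305 max 0.230 | mid-band 0.215 (1) px 285.0 171.6
```

```bash
python3 -m handwheel '[{"tx":0,"ty":-1.6,"tz":-1.3,"roll":0},{"tx":0,"ty":0,"tz":0,"roll":0},{"tx":0,"ty":0,"tz":0,"roll":0},{"tx":0,"ty":0,"tz":0,"roll":0}]'; python3 lid.py | head -4
python3 - <<'E'
from h import *
a=np.radians(9.3); bx=np.array([np.cos(a),np.sin(a),0]); by=np.array([-bx[1],bx[0],0]); C=np.array([.5195,.0685,0])+by*.075; H=C+by*.09+[0,0,.0905]
z=np.load('scene0.npz'); c0=(z['im'],z['d'],z['K'],float(z['k1']),z['T'])
for lab,c in (('shut',c0),('now',grab('scene')),('nowW',grab('wrist'))):
    P=cloud(c)-H; hs=cv2.cvtColor(c[0],cv2.COLOR_RGB2HSV)
    X,Y,Z=P@bx,-(P@by),P[...,2]; r=np.hypot(Y,Z); t=np.arctan2(Z,Y)
    reg=(X>.095)&(X<.125)&(r>.1)&(r<.175)&(hs[...,1]>110)
    for nm,m in (('green',(hs[...,0]>45)&(hs[...,0]<85)),('red',(hs[...,0]<5)|(hs[...,0]>174))):
        k=m&reg
        if not k.any(): print(lab,nm,0); continue
        kt=k&(r<.148) if nm=='red' else k
        print(lab,nm,k.sum(),'X %.4f sd %.4f r %.3f-%.3f t mean %.3f min %.3f max %.3f tip %.3f n%d'%(X[k].mean(),X[k].std(),r[k].min(),r[k].max(),t[k].mean(),t[k].min(),t[k].max(),t[kt].mean(),kt.sum()))
        if lab!='shut' and nm=='green':
            for lo,hi in ((.115,.132),(.136,.153)):
                b=k&(r>lo)&(r<hi); print('   band',lo,np.round(np.sort(t[b]),3)[::max(1,b.sum()//14)])
E
```

```text
t: 21.78
tool_pos: [0.5115, 0.1271, 0.2152]
tool_rot: [3.12, 0.262, 0.006]
contact_force: [3.7, -11.8, 2.9]
opening: 0.0092
grip_force: 68.9
t 21.78 pos [0.5115 0.1271 0.2152] yaw_y -80.4 q [ 0.11 -0.17  1.86 -0.01  1.46  1.51] roll 0.001 txyz [-2.1 58.1 96.3] F [  3.7  -11.84   2.89] T [-2.22  -0.64   0.011] op 9.2 g 68.9
lid angle by tcp 0.6537724406566688 r 0.1783367458292285
scene green 21 r 0.119-0.154 t med 0.661 min 0.587 max 0.685 | mid-band 0.668 (11) px 374.1 211.7
scene red 22 r 0.132-0.170 t med 0.639 min 0.619 max 0.683 | mid-band 0.634 (9) px 368.5 212.0
shut green 45 X 0.1079 sd 0.0012 r 0.123-0.155 t mean 0.635 min 0.540 max 0.685 tip 0.635 n45
shut red 55 X 0.1077 sd 0.0064 r 0.131-0.167 t mean 0.005 min -0.197 max 0.071 tip -0.002 n18
now green 21 X 0.1079 sd 0.0011 r 0.120-0.156 t mean 0.662 min 0.610 max 0.685 tip 0.662 n21
   band 0.115 [0.61  0.611 0.627 0.648 0.65  0.66  0.669 0.682 0.684 0.685]
   band 0.136 [0.658 0.664 0.671 0.672 0.675 0.681]
now red 35 X 0.1089 sd 0.0057 r 0.133-0.169 t mean 0.652 min 0.630 max 0.676 tip 0.653 n7
nowW green 108 X 0.1088 sd 0.0013 r 0.143-0.153 t mean 0.642 min 0.595 max 0.682 tip 0.642 n108
   band 0.115 []
   band 0.136 [0.595 0.605 0.61  0.615 0.621 0.63  0.636 0.639 0.646 0.652 0.657 0.661
 0.666 0.671 0.674 0.679]
nowW red 878 X 0.1103 sd 0.0053 r 0.133-0.165 t mean 0.664 min 0.631 max 0.681 tip 0.667 n191
```

```bash
cat > fin.py <<'E'
from h import *
a=np.radians(9.3); bx=np.array([np.cos(a),np.sin(a),0]); by=np.array([-bx[1],bx[0],0]); C=np.array([.5195,.0685,0])+by*.075; H=C+by*.09+[0,0,.0905]
for n in ('wrist','scene'):
    c=grab(n); P=cloud(c)-H; hs=cv2.cvtColor(c[0],cv2.COLOR_RGB2HSV)
    X,Y,Z=P@bx,-(P@by),P[...,2]; r=np.hypot(Y,Z); t=np.arctan2(Z,Y)
    reg=(X>.095)&(X<.13)&(r>.1)&(r<.175)&(hs[...,1]>90)
    g=reg&(hs[...,0]>45)&(hs[...,0]<85); d=reg&((hs[...,0]<6)|(hs[...,0]>172))&(r<.15)
    for nm,k in (('g',g),('r',d)):
        for lo in np.arange(.101,.121,.002):
            b=k&(X>=lo)&(X<lo+.002)
            if b.sum()>2: print(n,nm,'X%.3f'%lo,b.sum(),'t %.3f..%.3f mean %.3f r %.3f-%.3f'%(*np.percentile(t[b],[3,97]),t[b].mean(),r[b].min(),r[b].max()))
E
python3 fin.py
```

```text
wrist g X0.105 22 t 0.599..0.673 mean 0.641 r 0.150-0.153
wrist g X0.107 78 t 0.604..0.678 mean 0.653 r 0.144-0.153
wrist g X0.109 111 t 0.595..0.682 mean 0.657 r 0.139-0.152
wrist g X0.111 10 t 0.610..0.675 mean 0.649 r 0.137-0.152
wrist r X0.111 37 t 0.647..0.673 mean 0.660 r 0.134-0.150
wrist r X0.113 108 t 0.647..0.677 mean 0.668 r 0.133-0.150
wrist r X0.115 75 t 0.661..0.676 mean 0.668 r 0.133-0.150
scene g X0.103 3 t 0.555..0.666 mean 0.626 r 0.137-0.142
scene g X0.105 6 t 0.617..0.684 mean 0.658 r 0.121-0.149
scene g X0.107 13 t 0.630..0.687 mean 0.662 r 0.119-0.155
scene g X0.109 3 t 0.607..0.694 mean 0.660 r 0.121-0.128
scene r X0.113 5 t 0.640..0.655 mean 0.648 r 0.136-0.148
```

```bash
python3 -m handwheel '[{"tx":0,"ty":2,"tz":1.6,"roll":0},{"tx":0,"ty":0,"tz":0,"roll":0},{"tx":0,"ty":0,"tz":0,"roll":0},{"tx":0,"ty":0,"tz":0,"roll":0},{"tx":0,"ty":0,"tz":0,"roll":0}]'; python3 lid.py | head -4; python3 fin.py
```

```text
t: 22.55
tool_pos: [0.5118, 0.1251, 0.2135]
tool_rot: [3.12, 0.261, 0.006]
contact_force: [2.6, -12.4, 2.4]
opening: 0.0094
grip_force: 68.8
t 22.55 pos [0.5118 0.1251 0.2135] yaw_y -80.4 q [ 0.1  -0.17  1.86 -0.01  1.45  1.51] roll 0.001 txyz [-2.1 56.  94.6] F [  2.59 -12.42   2.4 ] T [-2.264 -0.659 -0.024] op 9.4 g 68.8
lid angle by tcp 0.6386609892026982 r 0.17821556853053944
scene green 29 r 0.119-0.154 t med 0.653 min 0.587 max 0.685 | mid-band 0.659 (17) px 373.3 211.7
scene red 27 r 0.132-0.170 t med 0.620 min 0.585 max 0.661 | mid-band 0.620 (11) px 367.5 212.8
wrist g X0.105 27 t 0.602..0.677 mean 0.643 r 0.150-0.152
wrist g X0.107 79 t 0.599..0.678 mean 0.653 r 0.144-0.153
wrist g X0.109 111 t 0.602..0.682 mean 0.660 r 0.138-0.152
wrist g X0.111 11 t 0.606..0.670 mean 0.647 r 0.141-0.152
wrist r X0.111 22 t 0.644..0.659 mean 0.653 r 0.134-0.149
wrist r X0.113 96 t 0.645..0.664 mean 0.653 r 0.132-0.150
wrist r X0.115 78 t 0.644..0.661 mean 0.652 r 0.133-0.149
scene g X0.105 5 t 0.631..0.676 mean 0.663 r 0.128-0.153
scene g X0.107 22 t 0.612..0.682 mean 0.655 r 0.121-0.156
scene r X0.103 3 t 0.537..0.544 mean 0.541 r 0.138-0.144
scene r X0.113 4 t 0.625..0.647 mean 0.634 r 0.141-0.146
```

```bash
python3 -c "
from station import ctrl
print(ctrl.finish_job())"
```

```text
the job is handed in; nothing more can be done
None
```

The burnisher stands in the middle-sized pot, leaning on its rim. The lid is held open with its pointer within about 0.01 rad of the middle of the green marker, and I handed the job in at about 23 s of the 51 s allowed; no verdict came back.

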